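# Pull the steriliser's filter plate and show it over the checking mat

## Task

Check the cutlery steriliser's filter: slide the red bolt fully back, swing the blue flap up until it stands open, upright or a little beyond, and draw the filter plate hidden beneath straight up by its orange tab. Finish while holding the plate still and upright over the middle of the pink mat, about a hand's breadth above it, without putting it down or letting go. Leave the bolt back and the flap open, and do not disturb the cups and spoons around.

Things in the scene. Friction and masses are not known exactly. Their poses are not given: they have to be found in the camera images.
- steriliser: White tabletop cutlery steriliser, a fixed box 220 (x) by 300 (y) by 110 mm high; origin at the centre of its underside, on the table. Its own x points to its back, y to the left for one facing its front from the robot's side, z up. Stands left or right on the table, turned up to 0.3 rad. The x, y, z given for other things are in this frame, in mm.
- well (a point): Middle of the mouth of the well in the steriliser's top (x -20, y -45, z 110), covered by the flap. The well is 120 (x) by 130 (y), its floor 20 mm above the table. The filter plate stands on this floor at x -40, y -45, its two ends between guide ribs that reach 68 mm above the table.
- bolt_knob (a point): Middle of the red knob (14 by 14, 27 mm tall, from 126 to 153 mm above the table) on a flat steel bolt 10 mm wide, top at 126 mm, that runs along the steriliser's y between low steel rails (outer faces 12 mm from its middle, tops at 124). Home, the knob is at x -60, y +70; drawn back it moves to +y. At the start the bolt lies 19 to 25 mm over the flap's edge and holds it shut.
- bolt (a joint): How far the bolt is drawn back, in m: 0 home, 0.038 fully back at its stop; it starts between 0 and 0.006 and clears the flap from 0.026. About 2 N of friction, no spring; stays where it is left.
- flap (a joint): Opening angle of the blue flap in rad: 0 shut (start), 1.57 upright, 1.9 at its stop. Stiff hinge: it stays at any angle where it is left and takes about 2 N at its knob to lift. The flap is a panel 138 mm deep from the hinge line, 150 wide (along y), 5 thick; its top is 116 mm above the table when shut, and upright it stands to 249 mm.
- flap_hinge (a point): Middle of the flap's hinge line, which runs along the steriliser's y behind the well: x +48, y -45, z 111. The flap's front edge swings up and back about it. This point does not move.
- flap_knob (a point): Middle of the flap's black knob, a bar 16 mm thick and 26 mm long along the steriliser's y, on a slim post near the flap's front edge. It moves with the flap: 123 mm ahead of the hinge line, 29 mm above the flap's underside. Shut, it is at x -75, y -45, z 140; with the flap upright it is on the flap's far (back) side.
- filter: The filter plate, hidden under the flap at the start: a white perforated plate 74 (its x) by 6 (its y) by 55 mm high, with an orange grip tab on top, in all 83 mm high, mass about 0.12 kg. Origin at the centre of its underside; its axes are parallel to the steriliser's at the start. It lifts straight up with 1.5 mm play each side between the ribs.
- filter_tab (a point): Middle of the orange tab on the filter plate, 69 mm above the plate's underside (at the start 89 mm above the table). The tab is 30 mm along the plate's x, 12 mm across (y), 28 mm high; to be taken across its 12 mm thickness, with about 59 mm free on either side down in the well.
- mat: Pink checking mat, fixed, 130 by 130 mm, 3 mm thick, flat on the table on the other side from the steriliser; origin at the centre of its underside.
- blue_cup: Blue plastic cup full of cutlery at the right of the table, 76 mm across the rim, 95 mm tall, the cutlery in it stands to about 185 mm; origin at the centre of its underside. Leave it alone.
- pink_cup: Pink plastic cup full of cutlery at the left of the table, 76 mm across the rim, 95 mm tall, the cutlery in it stands to about 185 mm; origin at the centre of its underside. Leave it alone.
- side_cup: Empty blue plastic cup at the left of the table, nearer the robot, 76 mm across the rim, 95 mm tall; origin at the centre of its underside. Leave it alone.
- far_cup: Pink plastic cup with a few pieces of cutlery at the right of the table, nearer the robot, 76 mm across the rim, 95 mm tall, the cutlery in it stands to about 185 mm; origin at the centre of its underside. Leave it alone.
- teaspoon: Steel spoon with a wooden handle, 150 mm long, lying just beyond the mat. Leave it alone.
- serving_spoon: Steel spoon with a wooden handle, 180 mm long, lying between the mat and the robot. Leave it alone.
Not all that is in view belongs to the job. There is more than one size of the mat; the job needs the largest.

How it is judged:
By the outcome, as a careful person would: the job done as asked, in the order asked, and still so for the second after the job is handed in, while the arm keeps its last pose, push and grip.
It also fails if it takes over 59 s, if anything falls off the work surface, if the arm or the gripper's body presses on something with over 40 N, if the wrist force passes 120 N, or if a joint passes its speed limit or range.

## Robot

A 6-joint arm with a two-finger parallel gripper is mounted at the origin on the work surface. World frame = base frame: x ahead of the robot, y to its left, z up, the work surface at z = 0. Lengths are in mm, angles in rad, forces in N, time in s.
With the tool pointing down it reaches from about 350 to 975 mm from the base axis. Payload 7.1 kg.
Tool frame: the origin (TCP) lies at the very end of the fingers, on their centre line; the grasp point (between the pads) lies tcp_to_grasp behind it (tcp_to_grasp is the distance from the TCP to the grasp point, in mm); z points along the fingers, x is the direction in which the jaws open and shut, and the axes are right-handed (so a half turn about z gives the same grasp; the last joint's range is limited). The gripper opens to 88 mm and grips with 3 to 60 N. Pads are 20 mm wide; open, the fingers measure 115 mm over their backs; the gripper's body (75 mm by 178 mm) begins 61 mm behind the grasp point.
Start: joints at [1.249, 0.423, 1.63, -0, 1.089, -0.019], TCP at [186.339, 596.559, 222.675] pointing down, gripper open.
Joint ranges: [-3, 3], [-0.9, 2.11], [0.09, 2.58], [-1.31, 4.45], [0.11, 2.69], [-2.54, 2.54]. Speed limits (rad/s): [2.39, 2.39, 3.01, 3.14, 3.14, 3.14].

## Interface

Orientations are given as a rotation vector (axis times angle).
In Python, from workcell import get_obs, get_image, close_job, recognise, mark_of, tcp_to_grasp gives the robot as it stands. The module is installed in compiled form; this text tells all that it offers.
- The arm moves only by the tool move_arm, never from a script. Its argument "motion" is a list of rows, each a list of 7 numbers: the shift along the world's x, y, z in mm, then the turn, a rotation vector about the world's x, y, z in rad, then the finger opening in mm, from 0 to 87.8. A call has 1 to 5 rows; each row is the pose to reach, as a shift and turn from the pose commanded when the call began; what a row does not reach only later rows make up. A row lasts 1/12 s, in which the tool goes at most 41.7 mm and 7.16 degrees, less where a joint would pass 70% of its speed; a pose out of reach is approached as far as the arm can. A call with a gripper value outside its range is refused whole. The fingers move at their own pace and stop on an object; the grip force is fixed at half the most. Time passes only in rows, so rows that repeat a pose let the fingers close. It gives the time, the measured TCP pose, the force and the opening at its end, in the units of the state.
- get_obs(): the state, without advancing time (a new reading comes with each control period).
- get_image(name): name is "side" or "top"; returns a dict with "color" (420x560x3 uint8, red, green, blue), "mtx" (3x3 intrinsics, pixels), "k1" (the pictures are not rectified: a ray, as slopes to the right and down, at radius r is drawn at 1 + k1 r^2 times it, then the intrinsics apply), "camera_from_world" (4x4, takes a point from world to camera coordinates). Camera axes: x right, y up, looking along -z (the intrinsics and any distortion apply to the point x, -y, -z); pixel columns grow to the right and rows downward; lengths in mm; the calibration is good to about 2 mm. A picture is of the moment at which its call begins. There is no depth.
- close_job(): hands the job in, once; it reports no verdict.
Trained networks look in a picture, given as the dict that the camera call returned (one of the last four; its "shot" number tells which), for a name from the list of things; names that differ only in an ending like _2 or _b are one class to them, and where a whole thing is asked for, a point or a joint stands for the part that bears it (a point fixed in the world has none). Each returns a list of dicts, best first, with "p" (0 to 1); they miss things now and then, are a little off and sometimes report something else, mostly with a low value. They report only what shows in the picture. A call takes as long as a camera call. They do not tell look-alikes from the thing itself.
- recognise(picture, label): "bbox" ([centre column, centre row, width, height] in pixels, round what is visible of it).
- mark_of(picture, label): "location" ([row, column] in pixels: a listed point, or the origin of a listed thing).
The state is a dict: "t": time; "qpos": joint angles; "qvel": joint speeds; "joint_torque": joint torques, N m; "ee_pos": TCP position; "orientation": TCP orientation; "ft_force": force on the tool from outside, world axes, zero at the start; "moment": the same for the moment, N m; "width": finger opening in mm.
Only numpy, scipy, OpenCV 4.12 (cv2) and the standard library are available. Lean on these libraries where they do the work, as an engineer would, in place of code of your own. Each camera call takes 0.05 s, during which the arm holds its last target. There are 200 camera calls.

## Working session

There is one attempt and no reset: what is moved stays moved. The work goes in short steps, Python scripts to look and compute and a tool call to move; the robot and the scene stay as the last step left them, time stands still between calls to the robot, and variables do not carry over. Pictures are saved under pics/ and viewed, about 8 in all and at most 12, crops included, and the job is handed in when it is done.

Besides the shell and the picture viewer there is one more tool, called as a command line: name --pt "numbers of a row" for each row, then --argument value for the rest. move_arm: Moves the arm, as the interface text tells. Its arguments: {"type":"object","properties":{"motion":{"type":"array"}},"required":["motion"]}

```bash
mkdir -p pics; cat > h.py <<'E'
import numpy as np, cv2
from workcell import *
def ray(im,row,col):
    K=im["mtx"]; d=np.array([(col-K[0,2])/K[0,0],(row-K[1,2])/K[1,1]]); u=d.copy()
    for _ in range(30): u=d/(1+im["k1"]*(u@u))
    T=im["camera_from_world"]; R=T[:3,:3]
    return -R.T@T[:3,3], R.T@np.array([u[0],-u[1],-1])
def atz(im,row,col,z):
    o,d=ray(im,row,col); return o+d*(z-o[2])/d[2]
def proj(im,p):
    T=im["camera_from_world"]; c=T[:3,:3]@np.array(p,float)+T[:3,3]
    u=np.array([c[0],-c[1]])/-c[2]; u=u*(1+im["k1"]*(u@u)); K=im["mtx"]
    return np.array([u[0]*K[0,0]+K[0,2],u[1]*K[1,1]+K[1,2]])
def tri(a,pa,b,pb):
    o1,d1=ray(a,*pa);o2,d2=ray(b,*pb)
    s=np.linalg.lstsq(np.stack([d1,-d2],1),o2-o1,rcond=None)[0]
    x,y=o1+d1*s[0],o2+d2*s[1]; return (x+y)/2,np.linalg.norm(x-y)
def save(im,n): cv2.imwrite("pics/"+n,im["color"][:,:,::-1])
E
python3 - <<'E'
from h import *
np.set_printoptions(precision=1,suppress=True)
A=get_image("top");B=get_image("side")
cv2.imwrite("pics/a.png",cv2.resize(np.vstack([A["color"],B["color"]])[:,:,::-1],(400*560//400,840))[:600] if 0 else A["color"][:,:,::-1]);save(B,"b.png")
print(tcp_to_grasp if not callable(tcp_to_grasp) else tcp_to_grasp())
print(get_obs())
Z=dict(steriliser=0,well=110,bolt_knob=140,flap_hinge=111,flap_knob=140,mat=0,blue_cup=0,pink_cup=0,side_cup=0,far_cup=0,teaspoon=0,serving_spoon=0)
for n,z in Z.items():
    for nm,I in(("top",A),("side",B)):
        m=mark_of(I,n)
        for q in m[:3]: print(n,nm,round(q["p"],2),np.array(q["location"]),atz(I,*q["location"],z))
E
```

```text
18.700000000000003
{'t': 0.1, 'qpos': array([ 1.2,  0.4,  1.6, -0. ,  1.1, -0. ]), 'qvel': array([-0., -0., -0., -0., -0.,  0.]), 'joint_torque': array([  0. , -54.6, -27.4,   0.1,   0. ,  -0. ]), 'ee_pos': array([186.2, 596.1, 222. ]), 'orientation': array([ 2.5,  1.9, -0. ]), 'ft_force': array([ 0.6, -0.3, -0.2]), 'moment': array([-0., -0., -0.]), 'width': 87.59786057731608}
steriliser top 0.74 [196.7 338.1] [ 582.7 -198.4    0. ]
steriliser side 0.63 [271.  321.2] [ 589.7 -204.4    0. ]
steriliser side 0.17 [255.2 342.7] [ 678.5 -173.8    0. ]
well top 0.67 [197.2 353.6] [ 569.4 -230.7  110. ]
well side 0.95 [256.8 320.2] [ 565.3 -229.8  110. ]
bolt_knob top 0.4 [202.8 318.7] [ 547.8 -119.6  140. ]
bolt_knob side 0.66 [224.4 298.5] [ 545.2 -121.5  140. ]
flap_hinge top 0.93 [177.4 363.7] [ 631.7 -262.3  111. ]
flap_hinge top 0.68 [237.3 432.6] [ 448.2 -470.   111. ]
flap_hinge side 0.82 [254.6 343.5] [ 628.4 -246.8  111. ]
flap_knob top 0.64 [211.  354.1] [ 524.1 -226.4  140. ]
flap_knob top 0.19 [158.8 232.5] [681.1 145.7 140. ]
flap_knob side 0.72 [256.  301.7] [ 508.3 -230.4  1
[... 521 characters left out ...]
op 0.82 [182.2 147.6] [626.  454.3   0. ]
pink_cup side 0.77 [147.8 262.5] [631.1 454.8  -0. ]
pink_cup side 0.42 [258.3 324.4] [ 619.7 -164.2    0. ]
side_cup top 0.77 [218.3 138.2] [501.7 480.9   0. ]
side_cup side 0.92 [147.5 229.1] [501.1 506.9   0. ]
far_cup top 0.59 [236.1 432.1] [ 453.2 -511.1    0. ]
far_cup side 0.92 [384.5 328. ] [ 461.5 -513.9    0. ]
teaspoon top 0.58 [159.2 233.7] [709.1 160.4   0. ]
teaspoon side 0.62 [185.6 309.5] [716.6 165.2   0. ]
teaspoon side 0.18 [257.5 325.1] [ 623.1 -162.1    0. ]
serving_spoon top 0.73 [176.  364.6] [ 654.7 -288.7    0. ]
serving_spoon top 0.69 [221.  200.5] [494.8 268.6   0. ]
serving_spoon side 0.64 [183.7 240.8] [479.9 267.3   0. ]
```

View pics/a.png

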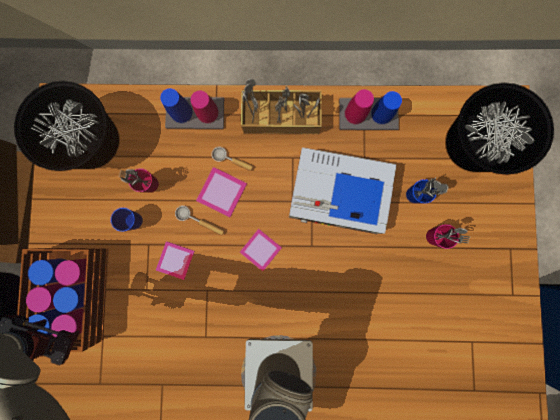

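View pics/b.png

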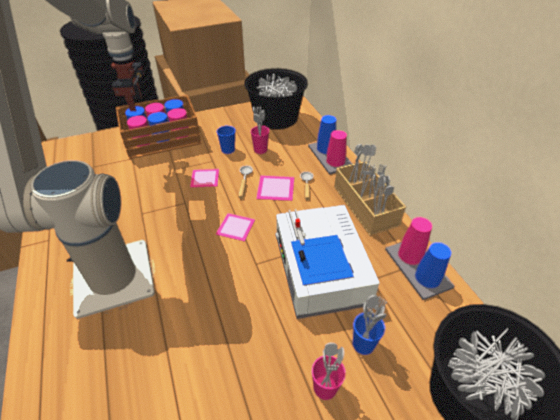

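The top view shows the steriliser at right (about col 345, row 190), with the red knob at (318,203) and the black knob at (355,215). The largest mat is at (222,192). Next I'll fit the steriliser pose from the flap and mat colours.

```bash
cat > fit.py <<'E'
from h import *
from scipy.optimize import least_squares
np.set_printoptions(precision=2,suppress=True)
def S(p,q):
    x,y,a=p; c,s=np.cos(a),np.sin(a); q=np.array(q,float); return np.array([x+c*q[0]-s*q[1],y+s*q[0]+c*q[1],q[2]])
if __name__=="__main__":
    A=get_image("top");B=get_image("side"); ims=[A,B]; obs=[]
    for k,I in enumerate(ims):
        h=cv2.cvtColor(I["color"],cv2.COLOR_RGB2HSV)
        def blob(m,near):
            n,l,st,ce=cv2.connectedComponentsWithStats(m.astype(np.uint8))
            c=[(np.linalg.norm(ce[i]-near),i) for i in range(1,n) if st[i,4]>5]
            i=min(c)[1]; return l==i,ce[i]
        C=np.array([585,-200,0]); 
        p0=(582,-200,-.17)
        bl=(h[...,0]>100)&(h[...,0]<125)&(h[...,1]>120)&(h[...,2]>60)
        m,ce=blob(bl,proj(I,S(p0,(-21,-45,116)))); 
        cs=cv2.convexHull(np.argwhere(m)[:,::-1].astype(np.int32)); 
        q=cv2.approxPolyN(cs,4,ensure_convex=True).reshape(-1,2) 
        for w in [(-90,-120,116),(-90,30,116),(48,-120,116),(48,30,116)]:
            pp=proj(I,S(p0,w)); j=np.argmin(np.linalg.norm(q-pp,axis=1)); obs.append((k,w,q[j]))
        rd=((h[...,0]<6)|(h[...,0]>176))&(h[...,1]>170)&(h[...,2]>80)
        m,ce=blob(rd,proj(I,S(p0,(-60,72,140)))); print("red",ce,m.sum()); red=ce if k==0 else (red,ce)
        bk=(h[...,2]<50); m,ce=blob(bk,proj(I,S(p0,(-75,-45,140)))); print("blk",ce,m.sum()); obs.append((k,(-75,-45,140),ce))
        pk=(h[...,0]>150)&(h[...,0]<178)&(h[...,1]>40)&(h[...,2]>120)
        m,ce=blob(pk,proj(I,(596,195,3))); x,y=ce
        hull=cv2.convexHull(np.argwhere(m)[:,::-1].astype(np.int32)); q=cv2.approxPolyN(hull,4,ensure_convex=True).reshape(-1,2)
        W=np.array([atz(I,v,u,3) for u,v in q]); print("mat",W.mean(0),np.linalg.norm(W-np.roll(W,1,0),axis=1),q.tolist())
    f=lambda p:np.concatenate([(proj(ims[k],S(p,w))-o) for k,w,o in obs])
    r=least_squares(f,p0,loss="soft_l1"); print(r.x); print(r.fun.reshape(-1,2))
    print("redtri",tri(A,red[0][::-1],B,red[1][::-1]))
    p=r.x
    for n,w in dict(knob=(-60,70,140),fk=(-75,-45,140),hinge=(48,-45,111),tab=(-40,-45,89)).items(): print(n,S(p,w))
E
python3 fit.py
```

```text
red [316.95 202.84] 19
blk [354.56 214.88] 34
mat [596.41 200.96   3.  ] [128.06 133.45 131.65 128.37] [[230, 217], [195, 200], [213, 166], [246, 183]]
red [297.17 222.43] 23
blk [302.36 258.36] 11
mat [593.64 199.36   3.  ] [128.46 129.76 129.78 130.81] [[292, 200], [256, 198], [260, 175], [294, 177]]
[ 592.71 -197.36   -0.17]
[[ 0.87  0.04]
 [-0.41  0.1 ]
 [ 0.05  0.26]
 [ 0.21  0.64]
 [ 0.37  0.41]
 [ 0.17 -0.41]
 [-0.22 -0.08]
 [ 0.38 -0.03]
 [ 0.44 -0.09]
 [ 0.08 -3.1 ]]
redtri (array([ 546.04, -113.7 ,  140.49]), np.float64(3.2748079119356697))
knob [ 545.64 -118.09  140.  ]
fk [ 511.09 -228.79  140.  ]
hinge [ 632.26 -249.94  111.  ]
tab [ 545.57 -234.81   89.  ]
```

Reprojection is sub-pixel and the mat measures 130 mm, so the fit holds. All three grips can use the same tool-down orientation with the jaws along the steriliser's y. In particular, gripping the flap bar by its ends lets it pivot in the pads.

```bash
cat > st.py <<'E'
from h import *
from scipy.spatial.transform import Rotation as R
o=get_obs(); r=R.from_rotvec(o["orientation"]).as_matrix()
a=np.arctan2(r[1,0],r[0,0]); print("t %.2f"%o["t"],"pos",o["ee_pos"].round(1),"jaw",a.round(4),"z",r[:,2].round(3),"w %.1f"%o["width"],"F",o["ft_force"].round(1),"q",o["qpos"].round(2))
E
sed -i 's/^    p=r.x$/    p=r.x; print("yaw %.4f"%p[2])/' fit.py; python3 fit.py|grep yaw; python3 st.py
```

```text
yaw -0.1729
t 1.50 pos [186.3 596.6 222.7] jaw 1.268 z [-0.  0. -1.] w 87.9 F [-0.   0.5  0.1] q [ 1.25  0.42  1.63  0.    1.09 -0.02]
```

move_arm --pt "15 -30 15 0 0 0 50" --pt "35 -70 30 0 0 0 50" --pt "54 -107 30 0 0 0 50" --pt "73 -144 30 0 0 0 50" --pt "91 -181 30 0 0 0 50"

```text
t: 1.92
ee_pos: [275.9, 418.3, 253.1]
orientation: [-2.53, -1.862, -0.002]
ft_force: [0.9, 1.1, -0.1]
width: 58.0
```

move_arm --pt "18 -36 0 0 0 0.05 50" --pt "37 -73 0 0 0 0.1 50" --pt "55 -110 0 0 0 0.13 50" --pt "74 -147 0 0 0 0.13 50" --pt "92 -183 0 0 0 0.13 50"

```text
t: 2.33
ee_pos: [367.9, 234.8, 253.0]
orientation: [2.404, 2.022, 0.001]
ft_force: [1.5, 0.0, 0.1]
width: 49.7
```

move_arm --pt "18 -36 0 0 0 0 50" --pt "37 -73 0 0 0 0 50" --pt "55 -110 0 0 0 0 50" --pt "74 -147 0 0 0 0 50" --pt "92 -183 0 0 0 0 50"

```text
t: 2.75
ee_pos: [460.0, 51.5, 253.1]
orientation: [2.405, 2.021, 0.001]
ft_force: [1.4, -0.0, 0.2]
width: 49.9
```

move_arm --pt "18 -36 -10 0 0 0 40" --pt "37 -73 -20 0 0 0 40" --pt "55 -110 -30 0 0 0 40" --pt "80 -155 -40 0 0 0 40" --pt "86 -167 -50 0 0 0 40"

```text
t: 3.17
ee_pos: [547.4, -116.9, 203.1]
orientation: [2.404, 2.018, 0.002]
ft_force: [0.1, -0.1, 0.2]
width: 39.9
```

```bash
python3 st.py; python3 -c "
from h import *
a=get_image('top');b=get_image('side')
x=[cv2.resize(i['color'][r:r+130,c:c+170],(0,0),fx=3,fy=3,interpolation=cv2.INTER_CUBIC) for i,r,c in((a,130,265),(b,170,240))]
cv2.imwrite('pics/c.png',cv2.resize(np.hstack(x),(800,306))[:,:,::-1])"
```

```text
t 3.17 pos [ 547.4 -116.9  203.1] jaw 1.3964 z [ 0.003 -0.001 -1.   ] w 39.9 F [ 0.1 -0.1  0.2] q [-0.23  0.35  1.79 -0.    0.99 -1.63]
```

View pics/c.png

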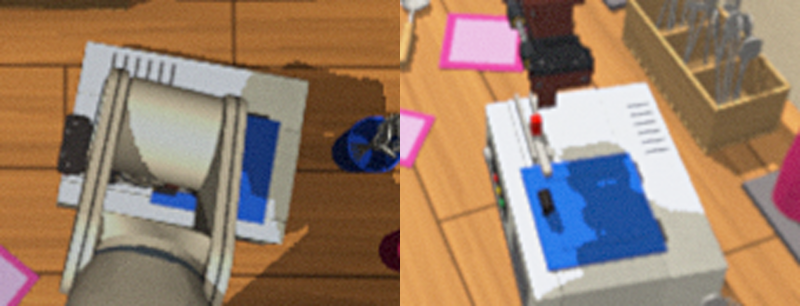

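The top view shows the gripper's long side along the steriliser's y, and the side view shows the fingers above the red knob. Next I lower and grip the knob.

move_arm --pt "-1 1 -35 0 0 0 40" --pt "-1 1 -60 0 0 0 40" --pt "-1 1 -72 0 0 0 40" --pt "-1 1 -72 0 0 0 40"

```text
t: 3.6
ee_pos: [542.3, -111.4, 128.4]
orientation: [-2.401, -2.019, 0.005]
ft_force: [-0.5, -0.1, -0.4]
width: 39.8
```

move_arm --pt "0 0 0 0 0 0 10" --pt "0 0 0 0 0 0 5" --pt "0 0 0 0 0 0 5" --pt "0 0 0 0 0 0 5" --pt "0 0 0 0 0 0 5"

```text
t: 4.02
ee_pos: [545.1, -112.4, 131.9]
orientation: [2.403, 2.021, 0.002]
ft_force: [-0.3, 0.4, 4.9]
width: 13.9
```

move_arm --pt "1.7 10 0 0 0 0 5" --pt "3.4 20 0 0 0 0 5" --pt "4.9 28 0 0 0 0 5" --pt "6 34 0 0 0 0 5" --pt "6 34 0 0 0 0 5"

```text
t: 4.43
ee_pos: [551.2, -78.3, 131.9]
orientation: [2.401, 2.021, 0.0]
ft_force: [-1.8, -3.3, 8.0]
width: 13.9
```

```bash
cat >> st.py <<'E'
d=o["ee_pos"]-[592.7,-197.4,0]; c,s=np.cos(-.1729),np.sin(-.1729); print("local",round(c*d[0]+s*d[1],1),round(-s*d[0]+c*d[1],1))
E
python3 st.py
```

```text
t 4.43 pos [551.2 -78.3 131.9] jaw 1.3994 z [ 0.002 -0.002 -1.   ] w 13.9 F [-1.8 -3.3  8. ] q [-0.16  0.45  1.85 -0.    0.85 -1.56]
local -61.3 110.1
```

move_arm --pt "0.3 2 0 0 0 0 5" --pt "0.7 4 0 0 0 0 5" --pt "0.7 4 0 0 0 0 5"

```text
t: 4.68
ee_pos: [551.3, -78.0, 131.9]
orientation: [2.398, 2.02, -0.006]
ft_force: [-3.5, -22.6, 7.1]
width: 13.8
```

move_arm --pt "0 -4 0 0 0 0 40" --pt "0 -4 0 0 0 0 40" --pt "0 -4 0 0 0 0 40" --pt "0 -4 35 0 0 0 50" --pt "0 -4 65 0 0 0 50"

```text
t: 5.1
ee_pos: [549.8, -77.4, 195.2]
orientation: [-2.402, -2.02, 0.004]
ft_force: [0.9, -0.1, -0.0]
width: 43.6
```

move_arm --pt "-10 -30 0 0 0 0 50" --pt "-19 -65 0 0 0 0 50" --pt "-28 -100 0 0 0 0 50" --pt "-37 -135 0 0 0 0 50" --pt "-40 -147 0 0 0 0 50"

```text
t: 5.52
ee_pos: [510.3, -228.1, 195.8]
orientation: [2.406, 2.019, -0.001]
ft_force: [0.8, 0.1, -0.5]
width: 49.9
```

```bash
python3 st.py; python3 -c "
from h import *
a=get_image('top');b=get_image('side')
for n,z in(('bolt_knob',140),('flap_knob',140)):
  for i in (a,b): print(n,[(round(q['p'],2),atz(i,*q['location'],z).round(0)) for q in mark_of(i,n)[:2]])
x=[cv2.resize(i['color'][r:r+130,c:c+170],(0,0),fx=3,fy=3,interpolation=cv2.INTER_CUBIC) for i,r,c in((a,130,265),(b,170,240))]
cv2.imwrite('pics/d.png',cv2.resize(np.hstack(x),(800,306))[:,:,::-1])"
```

```text
t 5.52 pos [ 510.3 -228.1  195.8] jaw 1.3965 z [ 0.    -0.001 -1.   ] w 49.9 F [ 0.8  0.1 -0.5] q [-0.44  0.36  1.8  -0.    0.98 -1.84]
local -75.9 -44.4
bolt_knob [(0.67, array([597., 394., 140.])), (0.44, array([556., -80., 140.]))]
bolt_knob []
flap_knob []
flap_knob [(0.61, array([ 505., -220.,  140.]))]
```

View pics/d.png

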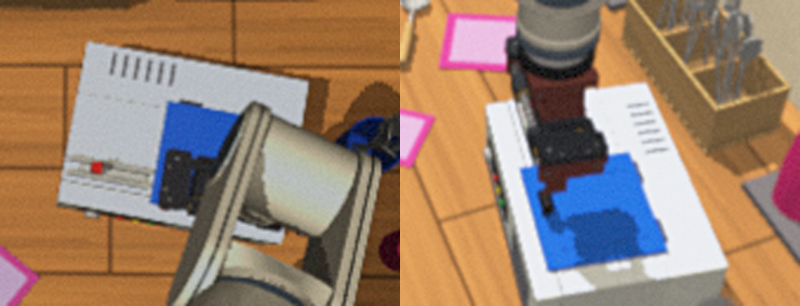

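The red knob is now at the left end of the rails and the bolt is clear of the flap. The fingers are over the black knob.

move_arm --pt "1 1 -30 0 0 0 50" --pt "1 1 -55 0 0 0 50" --pt "1 1 -66 0 0 0 50" --pt "1 1 -67 0 0 0 50"

```text
t: 6.15
ee_pos: [510.8, -222.4, 126.3]
orientation: [-2.4, -2.021, 0.003]
ft_force: [0.1, 0.4, -0.5]
width: 49.9
```

move_arm --pt "0 0 0 0 0 0 30" --pt "0 0 0 0 0 0 15" --pt "0 0 0 0 0 0 15" --pt "0 0 0 0 0 0 15" --pt "0 0 0 0 0 0 15"

```text
t: 6.57
ee_pos: [512.6, -226.7, 130.0]
orientation: [2.4, 2.02, -0.002]
ft_force: [-2.5, -10.5, 0.2]
width: 25.8
```

```bash
python3 st.py; python3 -c "
import numpy as np
L=np.hypot(123,29);a0=np.arctan2(29,123)
for t in np.arange(0,1.86,.15):
  a=t+a0; u=123-L*np.cos(a); print(round(t,2),(u*np.cos(-.1729)).round(0),(u*np.sin(-.1729)).round(0),(L*np.sin(a)-29).round(0))"
```

```text
t 6.57 pos [ 512.6 -226.7  130. ] jaw 1.399 z [ 0.002 -0.004 -1.   ] w 25.8 F [ -2.5 -10.5   0.2] q [-0.44  0.45  1.84 -0.    0.84 -1.83]
local -73.8 -42.6
0.0 -0.0 0.0 0.0
0.15 6.0 -1.0 18.0
0.3 14.0 -2.0 35.0
0.45 24.0 -4.0 51.0
0.6 37.0 -7.0 64.0
0.75 52.0 -9.0 76.0
0.9 68.0 -12.0 85.0
1.05 86.0 -15.0 92.0
1.2 104.0 -18.0 96.0
1.35 123.0 -21.0 97.0
1.5 141.0 -25.0 96.0
1.65 159.0 -28.0 91.0
1.8 177.0 -31.0 84.0
```

move_arm --pt "3 -1.5 9 0 0 0 15" --pt "6 -2 18 0 0 0 15" --pt "10 -3 27 0 0 0 15" --pt "14 -3.5 35 0 0 0 15" --pt "14 -3.5 35 0 0 0 15"

```text
t: 6.98
ee_pos: [527.1, -229.3, 165.9]
orientation: [2.402, 2.019, -0.0]
ft_force: [-2.3, -6.2, -0.8]
width: 25.6
```

move_arm --pt "5 -2 8 0 0 0 15" --pt "10 -3 16 0 0 0 15" --pt "23 -6 29 0 0 0 15" --pt "38 -8.5 41 0 0 0 15" --pt "54 -11 50 0 0 0 15"

```text
t: 7.4
ee_pos: [579.9, -238.8, 215.1]
orientation: [-2.404, -2.021, 0.002]
ft_force: [-0.8, -3.8, -6.4]
width: 25.6
```

move_arm --pt "18 -3 7 0 0 0 15" --pt "36 -6 11 0 0 0 15" --pt "55 -9 12 0 0 0 15" --pt "73 -13 11 0 0 0 15" --pt "73 -13 11 0 0 0 15"

```text
t: 7.82
ee_pos: [656.2, -252.5, 226.5]
orientation: [2.402, 2.02, 0.003]
ft_force: [0.3, -2.5, 8.0]
width: 25.6
```

```bash
python3 st.py; python3 -c "
from h import *
a=get_image('top');b=get_image('side')
x=[cv2.resize(i['color'][r:r+130,c:c+170],(0,0),fx=3,fy=3,interpolation=cv2.INTER_CUBIC) for i,r,c in((a,130,265),(b,170,240))]
cv2.imwrite('pics/e.png',cv2.resize(np.hstack(x),(800,306))[:,:,::-1])"
```

```text
t 7.82 pos [ 656.2 -252.5  226.5] jaw 1.3984 z [ 0.004 -0.001 -1.   ] w 25.6 F [ 0.3 -2.5  8. ] q [-0.38  0.53  1.44  0.    1.16 -1.78]
local 72.0 -43.4
```

View pics/e.png

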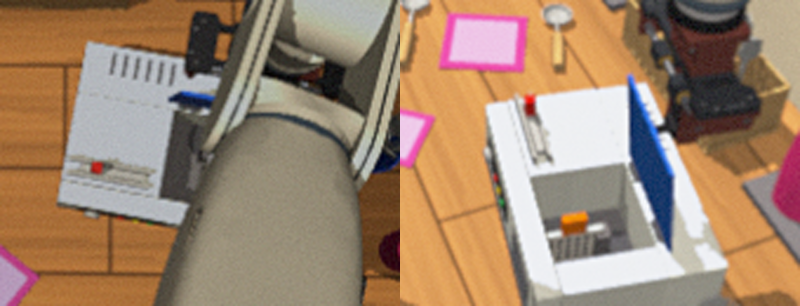

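The flap is nearly upright and the orange tab is visible in the well. I'll go a little further, to about 1.75 rad.

move_arm --pt "15 -2.5 -4 0 0 0 15" --pt "30 -5 -9 0 0 0 15" --pt "30 -5 -9 0 0 0 15"

```text
t: 8.17
ee_pos: [685.8, -257.8, 217.9]
orientation: [2.4, 2.018, 0.004]
ft_force: [3.3, -3.5, 7.1]
width: 25.7
```

move_arm --pt "0 0 0 0 0 0 40" --pt "0 0 0 0 0 0 50" --pt "0 0 0 0 0 0 50" --pt "0 0 25 0 0 0 50" --pt "0 0 60 0 0 0 50"

```text
t: 8.58
ee_pos: [680.3, -255.6, 272.0]
orientation: [-2.399, -2.016, 0.006]
ft_force: [0.9, -0.5, -0.0]
width: 49.9
```

move_arm --pt "0 0 30 0 0 0 50" --pt "-35 5 45 0 0 0 50" --pt "-70 10 45 0 0 0 50" --pt "-105 15 45 0 0 0 50" --pt "-137 21 45 0 0 0 50"

```text
t: 9.0
ee_pos: [543.6, -235.1, 320.8]
orientation: [-2.405, -2.021, 0.0]
ft_force: [1.6, -0.9, 0.8]
width: 49.4
```

```bash
python3 st.py; python3 - <<'E'
from h import *
from fit import S
a=get_image('top');b=get_image('side')
for n,i in(('top',a),('side',b)): print(n,[(round(q['p'],2),np.round(q['location'],1),atz(i,*q['location'],89).round(1)) for q in mark_of(i,'filter_tab')[:2]])
h=cv2.cvtColor(b["color"],cv2.COLOR_RGB2HSV); m=((h[...,0]>8)&(h[...,0]<18)&(h[...,1]>210)&(h[...,2]>150)).astype(np.uint8)
n,l,st,ce=cv2.connectedComponentsWithStats(m)
pp=proj(b,S((592.7,-197.4,-.1729),(-40,-45,89)));print("pred",pp)
for k in range(1,n):
  if np.linalg.norm(ce[k]-pp)<40: print(st[k],ce[k],atz(b,ce[k][1],ce[k][0],92))
x=[cv2.resize(i['color'][r:r+130,c:c+170],(0,0),fx=3,fy=3,interpolation=cv2.INTER_CUBIC) for i,r,c in((a,130,265),(b,170,240))]
cv2.imwrite('pics/f.png',cv2.resize(np.hstack(x),(800,306))[:,:,::-1])
E
```

```text
t 9.00 pos [ 543.6 -235.1  320.8] jaw 1.398 z [-0.  0. -1.] w 49.4 F [ 1.6 -0.9  0.8] q [-0.43  0.28  1.61  0.    1.26 -1.83]
local -41.9 -45.6
top [(0.57, array([205.3, 352.1]), array([ 545.9, -229.7,   89. ]))]
side [(0.58, array([264.9, 313.1]), array([ 543.3, -234.1,   89. ]))]
pred [313.96 264.88]
[314 261   2   1   2] [314.5 261. ] [ 551.44 -225.17   92.  ]
[318 261   1   1   1] [318. 261.] [ 560.54 -228.67   92.  ]
[309 263  10   3  21] [313.   263.81] [ 543.49 -232.54   92.  ]
```

View pics/f.png

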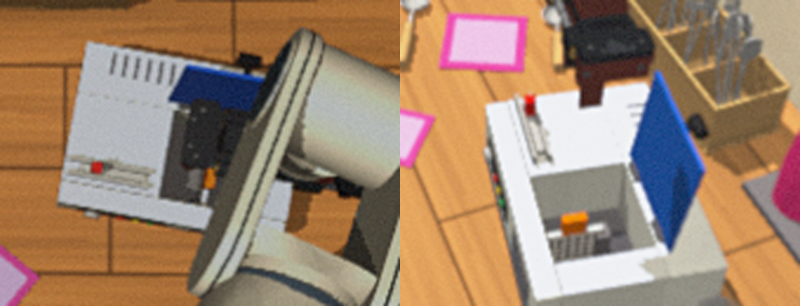

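The flap stands past upright. Three estimates put the tab at about (545.5, -233.5), so I lower onto it.

move_arm --pt "2 1.5 -35 0 0 0 50" --pt "2 1.5 -70 0 0 0 50" --pt "2 1.5 -105 0 0 0 50" --pt "2 1.5 -135 0 0 0 45" --pt "2 1.5 -160 0 0 0 45"

```text
t: 9.62
ee_pos: [548.6, -234.1, 158.0]
orientation: [-2.403, -2.021, 0.001]
ft_force: [0.3, -0.5, 0.3]
width: 45.3
```

move_arm --pt "0 0 -25 0 0 0 45" --pt "0 0 -50 0 0 0 45" --pt "0 0 -70 0 0 0 45" --pt "0 0 -82 0 0 0 45" --pt "0 0 -87 0 0 0 45"

```text
t: 10.03
ee_pos: [547.9, -233.9, 71.2]
orientation: [-2.402, -2.02, 0.002]
ft_force: [-0.8, 0.2, 0.3]
width: 45.3
```

move_arm --pt "0 0 0 0 0 0 30" --pt "0 0 0 0 0 0 20" --pt "0 0 0 0 0 0 5" --pt "0 0 0 0 0 0 5" --pt "0 0 0 0 0 0 5"

```text
t: 10.45
ee_pos: [548.7, -234.6, 74.8]
orientation: [2.403, 2.02, 0.001]
ft_force: [0.1, 0.2, -0.6]
width: 15.2
```

```bash
python3 st.py
```

```text
t 10.45 pos [ 548.7 -234.6   74.8] jaw 1.398 z [ 0.002 -0.001 -1.   ] w 15.2 F [ 0.1  0.2 -0.6] q [-0.42  0.58  1.78  0.    0.78 -1.82]
local -36.9 -44.2
```

move_arm --pt "-2 0 0 0 0 0 5" --pt "-2 0 0 0 0 0 5" --pt "-2 0 0 0 0 0 5"

```text
t: 10.7
ee_pos: [546.9, -234.6, 74.7]
orientation: [2.404, 2.02, 0.002]
ft_force: [2.0, 2.2, 6.5]
width: 11.7
```

move_arm --pt "-2 0 5 0 0 0 5" --pt "-2 0 12 0 0 0 5" --pt "-2 0 20 0 0 0 5"

```text
t: 10.95
ee_pos: [544.1, -234.1, 93.7]
orientation: [-2.405, -2.021, -0.001]
ft_force: [3.6, 1.5, -4.6]
width: 11.9
```

move_arm --pt "2 0 10 0 0 0 5" --pt "2 0 25 0 0 0 5" --pt "2 0 45 0 0 0 5" --pt "2 0 70 0 0 0 5" --pt "2 0 100 0 0 0 5"

```text
t: 11.37
ee_pos: [544.2, -234.0, 194.0]
orientation: [-2.402, -2.019, 0.004]
ft_force: [0.8, -0.2, -1.3]
width: 11.5
```

move_arm --pt "0 0 25 0 0 0 5" --pt "0 0 50 0 0 0 5" --pt "0 0 65 0 0 0 5" --pt "0 0 70 0 0 0 5" --pt "0 0 70 0 0 0 5"

```text
t: 11.78
ee_pos: [546.1, -234.6, 265.4]
orientation: [2.403, 2.02, 0.001]
ft_force: [-0.5, 0.1, -0.6]
width: 11.5
```

```bash
python3 st.py; python3 - <<'E'
from h import *
a=get_image('top');b=get_image('side')
x=[cv2.resize(i['color'][r:r+130,c:c+170],(0,0),fx=3,fy=3,interpolation=cv2.INTER_CUBIC) for i,r,c in((a,130,265),(b,140,240))]
cv2.imwrite('pics/g.png',cv2.resize(np.hstack(x),(800,306))[:,:,::-1])
E
```

```text
t 11.78 pos [ 546.1 -234.6  265.4] jaw 1.398 z [ 0.002 -0.001 -1.   ] w 11.5 F [-0.5  0.1 -0.6] q [-0.43  0.33  1.66 -0.    1.15 -1.82]
local -39.5 -44.7
```

View pics/g.png

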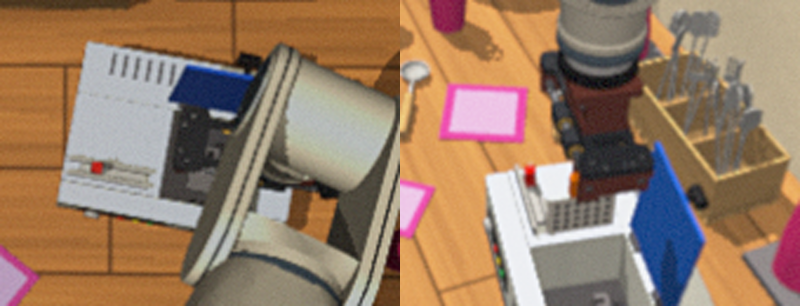

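The plate hangs upright and clear of the well, with its underside at about z 210. Next I carry it to the mat.

move_arm --pt "0 15 0 0 0 0 5" --pt "1 40 0 0 0 0 5" --pt "2 70 0 0 0 0 5" --pt "4 100 0 0 0 0 5" --pt "7 130 0 0 0 0 5"

```text
t: 12.3
ee_pos: [551.6, -102.3, 262.0]
orientation: [-2.403, -2.019, 0.003]
ft_force: [0.1, 0.3, -1.4]
width: 11.5
```

move_arm --pt "4 30 0 0 0 0 5" --pt "8 60 0 0 0 0 5" --pt "12 90 0 0 0 0 5" --pt "16 120 0 0 0 0 5" --pt "20 150 0 0 0 0 5"

```text
t: 12.72
ee_pos: [571.7, 47.8, 262.1]
orientation: [-2.403, -2.021, 0.004]
ft_force: [0.7, -0.4, -1.4]
width: 12.1
```

move_arm --pt "5 30 0 0 0 0 5" --pt "10 60 0 0 0 0 5" --pt "15 90 -5 0 0 0 5" --pt "19 120 -15 0 0 0 5" --pt "21 140 -30 0 0 0 5"

```text
t: 13.13
ee_pos: [593.7, 189.0, 232.9]
orientation: [-2.403, -2.023, -0.001]
ft_force: [-0.2, 0.1, -0.8]
width: 11.8
```

move_arm --pt "1 10 -20 0 0 0 5" --pt "1 14 -40 0 0 0 5" --pt "1 14.5 -60 0 0 0 5" --pt "1 14.5 -75 0 0 0 5" --pt "1 14.5 -84 0 0 0 5"

```text
t: 13.55
ee_pos: [592.4, 200.4, 146.0]
orientation: [-2.402, -2.021, 0.008]
ft_force: [-0.2, -0.7, -0.5]
width: 12.1
```

move_arm --pt "0 0 -3 0 0 0 5" --pt "0 0 -3 0 0 0 5" --pt "0 0 -3 0 0 0 5" --pt "0 0 -3 0 0 0 5" --pt "0 0 -3 0 0 0 5"

```text
t: 13.97
ee_pos: [595.7, 200.3, 147.8]
orientation: [2.404, 2.021, 0.003]
ft_force: [1.1, 0.8, -0.9]
width: 12.0
```

```bash
python3 st.py; python3 - <<'E'
from h import *
a=get_image('top');b=get_image('side')
for n,i,z in(('top',a,170),('side',b,170)): print(n,[(round(q['p'],2),atz(i,*q['location'],z).round(1)) for q in mark_of(i,'filter_tab')[:1]],[(round(q['p'],2),atz(i,*q['location'],95).round(1)) for q in mark_of(i,'filter')[:1]])
for n in('pink_cup','side_cup','blue_cup','far_cup','teaspoon','serving_spoon'): print(n,[(round(q['p'],2),atz(b,*q['location'],0).round(0)) for q in mark_of(b,n)[:1]])
cv2.imwrite('pics/h.png',cv2.resize(b['color'][120:340,190:400],(0,0),fx=2.7,fy=2.7,interpolation=cv2.INTER_CUBIC)[:,:,::-1])
cv2.imwrite('pics/i.png',cv2.resize(a['color'][120:270,100:480],(0,0),fx=2,fy=2,interpolation=cv2.INTER_CUBIC)[:,:,::-1])
E
```

```text
t 13.97 pos [595.7 200.3 147.8] jaw 1.3978 z [ 0.002  0.001 -1.   ] w 12.0 F [ 1.1  0.8 -0.9] q [ 0.31  0.52  1.67 -0.    0.95 -1.09]
local -65.5 392.3
top [] [(0.68, array([554.7, -95.1,  95. ]))]
side [(0.71, array([588.8, 189.7, 170. ]))] [(0.65, array([587. , 188.8,  95. ]))]
pink_cup [(0.6, array([635., 441.,   0.]))]
side_cup [(0.77, array([493., 498.,   0.]))]
blue_cup [(0.67, array([ 591., -455.,    0.]))]
far_cup [(0.91, array([ 451., -516.,    0.]))]
teaspoon [(0.58, array([718., 173.,   0.]))]
serving_spoon [(0.73, array([483., 260.,   0.]))]
```

View pics/h.png

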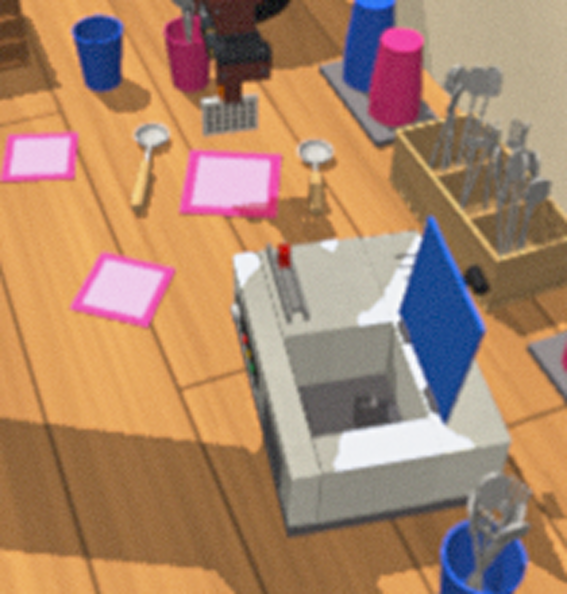

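View pics/i.png

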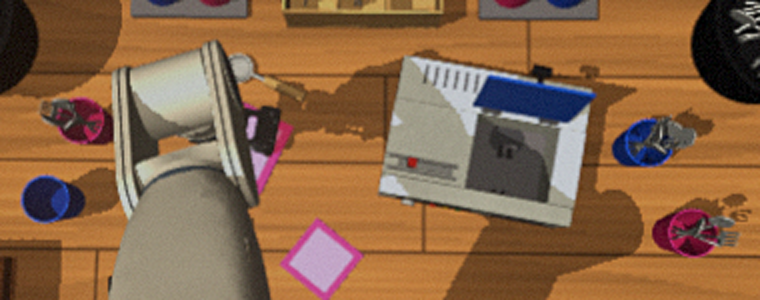

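The plate hangs upright over the largest mat, the bolt is back, the flap is open past upright, and the cups and spoons are where they were. I'm handing in.

```bash
python3 -c "
from h import *
b=get_image('side'); print(proj(b,(595.7,200.3,120)), get_obs()['qvel'].round(3))
print(close_job())"
```

```text
[275.71456512 161.7230284 ] [-0.    -0.    -0.    -0.    -0.001 -0.   ]
the job is handed in; nothing more can be done
None
```

The job is done and handed in at about 14 s on the robot's clock, but no verdict came back.

- **Bolt:** I gripped the red knob and drew it back until it met its stop; the push rose to about 23 N with no further travel.
- **Flap:** I swung it up by its black knob to about 1.75 rad, which is past upright. It stayed there after I let go.
- **Filter plate:** I lifted it straight up by the orange tab. A small sideways slip on my part pressed it lightly (about 4 N) while it was between the ribs; I corrected it on the next move.

**Last checks:**
- The arm is still, with the tool vertical and gripping the tab at 12 mm opening. The tool tip is at (596, 200, 148), against a mat centre measured at about (595, 200). The plate's underside is about 90 mm above the mat.
- The plate shows in the side picture within about 1 pixel of where that pose puts it.
- The pictures show the bolt back and the flap open. The cups and spoons are within about 15 mm of their first readings, which is network scatter.

**Disagreements:**
- The side-view network put the tab and plate about 12 mm off the arm's own reading.
- The top-view network missed the tab and placed the filter wrongly, because the arm hid it. I went by the arm's reading and the side picture.

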